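# Seal the praline box by running a fingertip round its lid tabs

## Task

Seal the airtight praline box: starting at the tab beside the brass dot, run the fingertips along the orange tabs in one pass, down the long edge, round the corner and along the short edge to the vent, pushing every tab down flush with the lid, one after the other. Keep the fingertips down at the lid until the last tab is down, press gently, do not lift or shove the box, and leave the other things on the counter alone.

Things in the scene. Friction and masses are not known exactly. Their poses are not given: they have to be found in the camera images.
- keeper: airtight praline box, loose, about 2 kg: white tub, flat grey lid on a black seal, 150 (its x) x 220 (its y) x 60 mm high; origin at the centre of its underside, z up. Six orange push tabs in black-edged slots in the lid: tabs 1-4 along the low-x long edge (x -55, y +75, +35, -5, -45 mm), tabs 5-6 along the low-y short edge (y -90, x -15, +25 mm)
- lid_top (a point): centre of the lid's flat, rimless top face, 60 mm above the counter; axes as keeper. The lid rests on a soft black seal: it yields up to 5 mm downward, from about 3 N at about 3 N per mm, and springs back. A flat brass dot on the lid beside tab 1 (box x -55, y +100 mm) marks the start; three flat black vent slits lie just beyond tab 6 (the end)
- corner (a point): point on the lid's top face where the two rows of tabs meet if prolonged (box x = -55, y = -90 mm); nothing stands there
- tab_1_top (a point): crest of orange tab 1 (long edge); moves down with the tab. The tab is a round-backed bead 10 mm wide, 31 mm long at the lid with sloping ends (about 30 degrees), 8 mm flat crest, crest 6 mm above the lid when up; neighbours in a row are 40 mm apart
- tab_1 (a joint): how far tab 1 is pressed down, m: 0 = up, 0.006 = fully down with its crest flush with the lid (end stop). It moves against about 1.2 N of friction, has no spring and stays where it is left; a finger sliding along the lid onto its sloping end also pushes it down
- tab_2_top (a point): crest of orange tab 2 (long edge); moves down with the tab. The tab is a round-backed bead 10 mm wide, 31 mm long at the lid with sloping ends (about 30 degrees), 8 mm flat crest, crest 6 mm above the lid when up; neighbours in a row are 40 mm apart
- tab_2 (a joint): how far tab 2 is pressed down, m: 0 = up, 0.006 = fully down with its crest flush with the lid (end stop). It moves against about 1.2 N of friction, has no spring and stays where it is left; a finger sliding along the lid onto its sloping end also pushes it down
- tab_3_top (a point): crest of orange tab 3 (long edge); moves down with the tab. The tab is a round-backed bead 10 mm wide, 31 mm long at the lid with sloping ends (about 30 degrees), 8 mm flat crest, crest 6 mm above the lid when up; neighbours in a row are 40 mm apart
- tab_3 (a joint): how far tab 3 is pressed down, m: 0 = up, 0.006 = fully down with its crest flush with the lid (end stop). It moves against about 1.2 N of friction, has no spring and stays where it is left; a finger sliding along the lid onto its sloping end also pushes it down
- tab_4_top (a point): crest of orange tab 4 (long edge); moves down with the tab. The tab is a round-backed bead 10 mm wide, 31 mm long at the lid with sloping ends (about 30 degrees), 8 mm flat crest, crest 6 mm above the lid when up; neighbours in a row are 40 mm apart
- tab_4 (a joint): how far tab 4 is pressed down, m: 0 = up, 0.006 = fully down with its crest flush with the lid (end stop). It moves against about 1.2 N of friction, has no spring and stays where it is left; a finger sliding along the lid onto its sloping end also pushes it down
- tab_5_top (a point): crest of orange tab 5 (short edge); moves down with the tab. The tab is a round-backed bead 10 mm wide, 31 mm long at the lid with sloping ends (about 30 degrees), 8 mm flat crest, crest 6 mm above the lid when up; neighbours in a row are 40 mm apart
- tab_5 (a joint): how far tab 5 is pressed down, m: 0 = up, 0.006 = fully down with its crest flush with the lid (end stop). It moves against about 1.2 N of friction, has no spring and stays where it is left; a finger sliding along the lid onto its sloping end also pushes it down
- tab_6_top (a point): crest of orange tab 6 (short edge); moves down with the tab. The tab is a round-backed bead 10 mm wide, 31 mm long at the lid with sloping ends (about 30 degrees), 8 mm flat crest, crest 6 mm above the lid when up; neighbours in a row are 40 mm apart
- tab_6 (a joint): how far tab 6 is pressed down, m: 0 = up, 0.006 = fully down with its crest flush with the lid (end stop). It moves against about 1.2 N of friction, has no spring and stays where it is left; a finger sliding along the lid onto its sloping end also pushes it down
- bell: chrome counter bell on black base, 72 mm across, 52 high, origin under its centre; bystander
- order_pad: cream paper block, 100x70x14 mm, origin under its centre; bystander
- stamp: dark wooden wax stamp standing upright, 25x25x78 mm, origin under its centre; bystander
- drum: round cream paper drum, 73 mm across, 44 high, origin under its centre; bystander
- spread_jar: small glass jar with black lid, 62 mm across, 78 high, origin under its centre; bystander

How it is judged:
By the outcome, as a careful person would: the job done as asked, in the order asked, and still so for the second after the job is handed in, with the robot touching nothing.
It also fails if it takes over 45 s, if anything falls off the work surface, if the arm or the gripper's body presses on something with over 40 N, if the wrist force passes 120 N, or if a joint passes its speed limit or range.

## Robot

A 6-joint arm with a two-finger parallel gripper is mounted at the origin on a cart in front of the work surface, level with it; the furniture and walls round the work are solid. World frame = base frame: x ahead of the robot, y to its left, z up, the work surface at z = 0. Lengths are in m, angles in rad, forces in N, time in s.
With the tool pointing down it reaches from about 0.25 to 0.85 m from the base axis. Payload 12.5 kg.
Tool frame: the origin (TCP) lies midway between the tips of the shut fingers; the grasp point (between the pads) lies 19 mm behind it; z points along the fingers, x is the direction in which the jaws open and shut, and the axes are right-handed (so a half turn about z gives the same grasp; the last joint's range is limited). The gripper opens to 93 mm and grips with 3 to 60 N. Pads are 15 mm wide; open, the fingers measure 128 mm over their backs; the gripper's body (75 mm by 188 mm) begins 65 mm behind the grasp point.
Start: joints at [1.061, 0.351, 1.652, -0, 1.139, -0.085], TCP at [0.227, 0.501, 0.219] pointing down, gripper open.
Joint ranges: [-2.75, 2.75], [-0.79, 2.1], [0.01, 2.65], [-1.57, 4.71], [0.07, 3.14], [-2.87, 2.87]. Speed limits (rad/s): [2.22, 2.22, 2.79, 3.14, 3.14, 3.14].

## Interface

Orientations are given as a unit quaternion [x, y, z, w].
In Python, from bench import monitor, grab_frame, robot gives the robot as it stands.
- The arm moves only by the shell command python3 -m inch 'ROWS' [FORCE]. ROWS is JSON, a list of rows, each a list of 5 numbers: the shift along the tool's x, y, z in units of 50 mm (1.0 is 50 mm), then the turn about the tool's z in units of 6 degrees (1.0 is 6 degrees), then the opening, from -1 (shut) to 1 (fully open). A call has exactly 8 rows; each row shifts and turns the commanded pose from where the row before left it, along the tool's axes as they then stand; what a row does not reach is not made up. A row lasts 1/8 s, in which the tool goes at most 62.5 mm and 10.7 degrees, less where a joint would pass 70% of its speed; a pose out of reach is approached as far as the arm can. A call is refused whole if a number of a shift passes 1 or a number of a turn 1, either way. A call with a gripper value outside its range is refused whole. The fingers move at their own pace and stop on an object; FORCE is the grip in N (left out, the last holds). Time passes only in rows, so rows that do not move let the fingers close, or fill a call up. It gives the time, the measured TCP pose, the force and the opening at its end, in the units of the state.
- monitor.state(): the state, without advancing time (a new reading comes with each control period).
- grab_frame(name): name is "side" or "top"; returns a dict with "frame" (384x512x3 uint8, blue, green, red), "fx", "fy", "cx", "cy" (pixels), "k1" (the pictures are not rectified: a ray, as slopes to the right and down, at radius r is drawn at 1 + k1 r^2 times it, then the intrinsics apply), "xyz" and "rotation" of the camera in the world. Camera axes: x right, y up, looking along -z (the intrinsics and any distortion apply to the point x, -y, -z); pixel columns grow to the right and rows downward; lengths in m; the calibration is good to about 2 mm. A picture is of the moment at which its call begins. There is no depth.
- robot.finish_job(): hands the job in, once; it reports no verdict.
The state is a dict: "clock": time; "joint_positions": joint angles; "qvel": joint speeds; "effort": joint torques, N m; "position": TCP position; "orientation": TCP orientation; "contact_force": force on the tool from outside, world axes, zero at the start; "moment": the same for the moment, N m; "finger_gap": finger opening in m.
Only numpy, scipy, OpenCV 4.12 (cv2) and the standard library are available. Lean on these libraries where they do the work, as an engineer would, in place of code of your own. Each camera call takes 0.05 s, during which the arm holds its last target.

## Working session

There is one attempt and no reset: what is moved stays moved. The work goes in short steps, Python scripts to look and compute and a shell command to move; the robot and the scene stay as the last step left them, time stands still between calls to the robot, and variables do not carry over. Pictures are saved under pics/ and viewed, and the job is handed in when it is done.

```bash
ls; mkdir -p pics
python3 - <<'E'
from bench import monitor, grab_frame
import cv2
s=monitor.state();print(s)
for n in("side","top"):
    f=grab_frame(n);cv2.imwrite(f"pics/{n}0.png",f["frame"]);print({k:v for k,v in f.items() if k!="frame"})
E
```

```text
pics
{'clock': 0.0, 'joint_positions': array([ 1.06137696e+00,  3.51200111e-01,  1.65238521e+00,  2.48892515e-05,
        1.13906283e+00, -8.45870937e-02]), 'qvel': array([-0.00049595,  0.00174816, -0.0011189 ,  0.00073145, -0.00087032,
       -0.00033129]), 'effort': array([-8.64884551e-04, -4.97325575e+01, -2.85256112e+01,  6.97610085e-02,
        2.57152162e-02, -1.45689182e-04]), 'position': array([0.22650327, 0.5008504 , 0.21813598]), 'orientation': array([ 8.40290745e-01,  5.42135762e-01, -4.71348303e-04,  2.37644648e-04]), 'contact_force': array([-0.51211139, -0.11213917,  0.86701664]), 'moment': array([ 0.05125573, -0.00805569,  0.01152941]), 'finger_gap': 0.0929378700091629}
{'fx': 360.2295797576688, 'fy': 360.2295797576688, 'cx': 257.9054868489298, 'cy': 192.54428790719632, 'k1': -0.07941353984607936, 'xyz': array([ 0.42363621, -0.77886518,  0.6983375 ]), 'rotation': array([ 0.40690112, -0.03546335, -0.08299679,  0.9090024 ])}
{'fx': 441.7153620221353, 'fy': 441.7153620221353, 'cx': 250.43617529009785, 'cy': 186.31293202085126, 'k1': -0.0966339000728075, 'xyz': array([ 0.26422902, -0.07511198,  1.56173311]), 'rotation': array([-0.06438124,  0.07278709,  0.71052161, -0.69693338])}
```

View pics/side0.png

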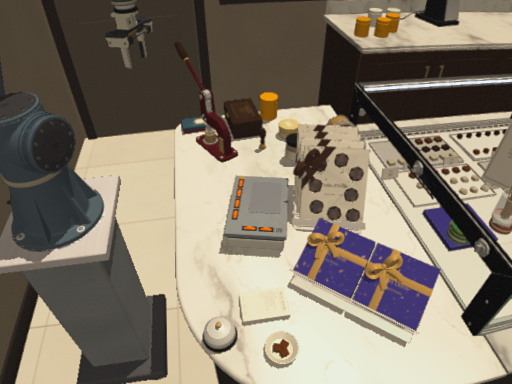

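View pics/top0.png

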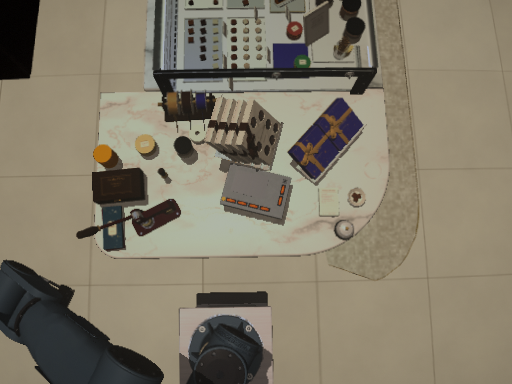

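The side view shows tabs 1–4 near (237,200) and tabs 5–6 near (257,228). In the top view they are the bottom row (230–278, 201–213) and the right column (281, 190–203). Next I'll measure them.

```bash
cat > h.py <<'E'
import numpy as np, cv2
from scipy.spatial.transform import Rotation as R
def ray(f,uv):
    K=np.array([[f["fx"],0,f["cx"]],[0,f["fy"],f["cy"]],[0,0,1]])
    p=cv2.undistortPoints(np.array(uv,float).reshape(-1,1,2),K,np.array([f["k1"],0,0,0.]),).reshape(-1,2)
    d=np.c_[p[:,0],-p[:,1],-np.ones(len(p))]
    return R.from_quat(f["rotation"]).apply(d)
def onplane(f,uv,z):
    d=ray(f,uv);o=np.array(f["xyz"]);t=(z-o[2])/d[:,2]
    return o+t[:,None]*d
def tabs(f,roi,amin=5):
    x0,y0,x1,y1=roi
    im=f["frame"];hsv=cv2.cvtColor(im,cv2.COLOR_BGR2HSV)
    m=cv2.inRange(hsv,(5,150,120),(22,255,255));k=np.zeros_like(m);k[y0:y1,x0:x1]=m[y0:y1,x0:x1]
    n,l,st,c=cv2.connectedComponentsWithStats(k)
    return [(c[i],st[i,4]) for i in range(1,n) if st[i,4]>=amin]
E
python3 - <<'E'
from h import *
from bench import grab_frame
np.set_printoptions(precision=4,suppress=True)
for n,roi in(("side",(220,165,300,260)),("top",(215,160,300,225))):
    f=grab_frame(n);t=tabs(f,roi)
    P=onplane(f,[c for c,a in t],.064)
    for (c,a),p in zip(t,P):print(n,c,a,p)
    x0,y0,x1,y1=roi
    cv2.imwrite(f"pics/{n}z.png",cv2.resize(f["frame"][y0:y1,x0:x1],None,fx=6,fy=6,interpolation=cv2.INTER_CUBIC))
E
```

```text
side [241.3333 177.1111] 9 [ 0.5156 -0.0086  0.064 ]
side [240.5 183. ] 26 [ 0.5097 -0.0332  0.064 ]
side [238.8667 192.4333] 30 [ 0.4999 -0.0706  0.064 ]
side [236.9355 202.6129] 31 [ 0.4895 -0.1085  0.064 ]
side [234.9688 213.7188] 32 [ 0.4792 -0.1474  0.064 ]
side [249.2051 227.6667] 39 [ 0.5063 -0.2001  0.064 ]
side [265.6486 228.6757] 37 [ 0.5442 -0.2104  0.064 ]
top [282.2 189.4] 15 [ 0.5459 -0.2055  0.064 ]
top [223.3 198.4] 10 [ 0.5181 -0.0019  0.064 ]
top [230.2941 200.    ] 17 [ 0.5121 -0.0259  0.064 ]
top [279.7143 200.6429] 14 [ 0.5067 -0.1957  0.064 ]
top [241.8235 202.8824] 17 [ 0.5014 -0.0653  0.064 ]
top [253.3571 205.7143] 14 [ 0.4908 -0.1047  0.064 ]
top [264.     208.2941] 17 [ 0.4812 -0.1409  0.064 ]
```

View pics/sidez.png

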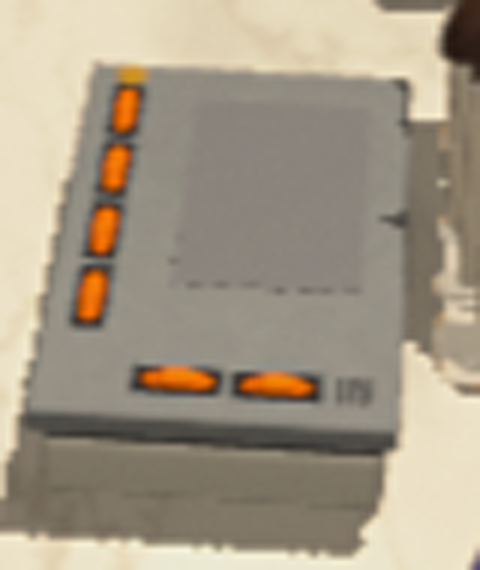

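Run:
```python
from h import *
# fit box pose from tabs+dot
B=np.array([[-55,100],[-55,75],[-55,35],[-55,-5],[-55,-45],[-15,-90],[25,-90]])/1e3
S=np.array([[.5156,-.0086],[.5097,-.0332],[.4999,-.0706],[.4895,-.1085],[.4792,-.1474],[.5063,-.2001],[.5442,-.2104]])
T=np.array([[.5181,-.0019],[.5121,-.0259],[.5014,-.0653],[.4908,-.1047],[.4812,-.1409],[.5067,-.1957],[.5459,-.2055]])
for n,W in(("s",S),("t",T),("m",(S+T)/2)):
    W=W[1:];b=B[1:]
    H=(b-b.mean(0)).T@(W-W.mean(0));a=np.arctan2(H[0,1]-H[1,0],H[0,0]+H[1,1])
    M=np.array([[np.cos(a),-np.sin(a)],[np.sin(a),np.cos(a)]])
    o=W.mean(0)-M@b.mean(0);print(n,np.degrees(a),o);print(np.round((W-(b@M.T+o))*1e3,1))
    print("dot",M@B[0]+o,"corner",M@[-.055,-.09]+o, "start",M@[-.055,.1]+o,"end",M@[.05,-.09]+o)
from bench import monitor
s=monitor.state();print(R.from_quat(s["orientation"]).as_matrix())
```

```text
s -14.900006072851212 [ 0.54376582 -0.1180388 ]
[[-0.2 -1.8]
 [ 0.3 -0.5]
 [ 0.2  0.2]
 [ 0.2 -0. ]
 [ 0.2  1.1]
 [-0.6  1. ]]
dot [ 0.51632843 -0.00725888] corner [ 0.46747318 -0.19087033] start [ 0.51632843 -0.00725888] end [ 0.56894266 -0.21786929]
t -15.209326435402897 [ 0.54537101 -0.11288264]
[[ 0.1  0.2]
 [-0.1 -0.6]
 [-0.2 -1.4]
 [ 0.7  1. ]
 [-0.6  0.1]
 [ 0.   0.8]]
dot [ 0.51853207 -0.00195622] corner [ 0.46868629 -0.18530124] start [ 0.51853207 -0.00195622] end [ 0.57000854 -0.2128476 ]
m -15.055334274742343 [ 0.54456868 -0.11546114]
[[-0.  -0.8]
 [ 0.1 -0.6]
 [-0.  -0.6]
 [ 0.4  0.5]
 [-0.2  0.6]
 [-0.3  0.9]]
dot [ 0.51743171 -0.00460725] corner [ 0.46807887 -0.18808558] start [ 0.51743171 -0.00460725] end [ 0.56947479 -0.21535951]
[[ 4.12103612e-01  9.11136929e-01 -3.30761081e-04]
 [ 9.11136759e-01 -4.12103739e-01 -5.61016067e-04]
 [-6.47470335e-04 -7.01718317e-05 -9.99999788e-01]]
```

Side and top views disagree by 5 mm in y, so I'll check them against the fingertip once it's over the box. First, the stand next to the box, to see whether the gripper body clears it.

Run:
```python
from h import *
a=cv2.imread("pics/side0.png")[110:350,220:450];b=cv2.imread("pics/top0.png")[80:230,190:380]
cv2.imwrite("pics/sz.png",cv2.resize(a,None,fx=2.5,fy=2.5,interpolation=cv2.INTER_CUBIC))
cv2.imwrite("pics/tz.png",cv2.resize(b,None,fx=4,fy=4,interpolation=cv2.INTER_CUBIC))
```

```text
(no output)
```

View pics/sz.png

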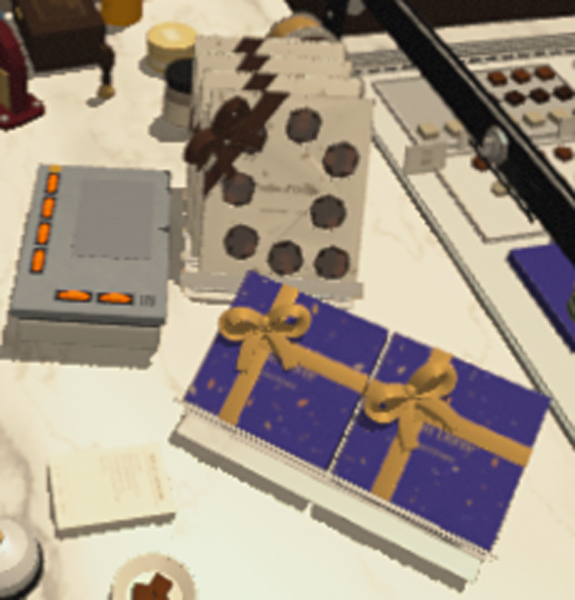

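View pics/tz.png

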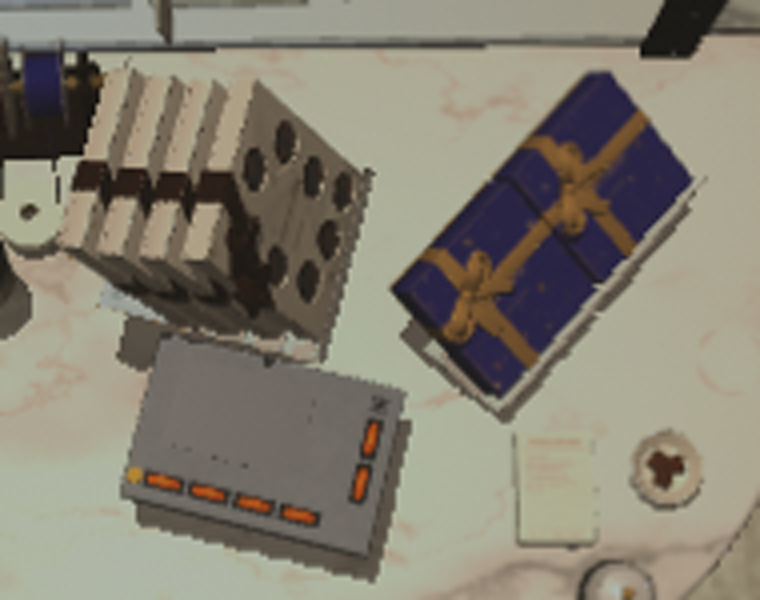

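Run:
```python
from h import *
from bench import grab_frame
np.set_printoptions(precision=4,suppress=True)
s=grab_frame("side");t=grab_frame("top")
def tri(u,v):
    a=ray(s,[u])[0];b=ray(t,[v])[0]
    A=np.c_[a,-b];k=np.linalg.lstsq(A,t["xyz"]-s["xyz"],rcond=None)[0]
    p=s["xyz"]+k[0]*a;q=t["xyz"]+k[1]*b
    return (p+q)/2,np.linalg.norm(p-q)
Z=lambda x,y:(220+x/2.5,110+y/2.5)
W=lambda x,y:(190+x/4,80+y/4)
for n,u,v in(("card top near",Z(205,88),W(205,205)),("card top far",Z(370,97),W(255,82)),("rack bottom near",Z(190,292),W(262,345)),("rack front",Z(362,292),W(370,172)),("gift near-left",Z(250,272),W(392,288)),("gift near corner",Z(185,400),W(495,397)),("lid corner far",Z(165,318),W(402,392)),("lid corner",Z(12,318),W(370,552)),("lid c far left",Z(168,172),W(165,338)),("lid c near left",Z(42,165),W(124,493))):
    print(n,*tri(u,v))
B=lambda x,y:(0.5446+np.cos(-.2628)*x-np.sin(-.2628)*y,-.1155+np.sin(-.2628)*x+np.cos(-.2628)*y)
for p in((.04,-.09),(.134,-.127),(.134,-.053),(.146,-.09)):print(p,B(*p))
```

```text
card top near [ 0.6884 -0.0658  0.1965] 0.05023276567656403
card top far [ 0.8211 -0.1108  0.1913] 0.0019463251685676115
rack bottom near [ 0.6541 -0.1179 -0.0485] 0.006003798427223424
rack front [ 0.7997 -0.2185  0.0278] 0.0003673149487879111
gift near-left [ 0.671  -0.2277  0.0913] 0.0013896076945520502
gift near corner [ 0.586  -0.321   0.0383] 0.001618812929192102
lid corner far [ 0.5879 -0.2369  0.0539] 0.00024266678403512046
lid corner [ 0.4474 -0.2047  0.0475] 0.002364216310752576
lid c far left [ 0.6405 -0.0305  0.0565] 0.0021030543183532826
lid c near left [0.5036 0.0065 0.0573] 0.0022456576093163537
(0.04, -0.09) (np.float64(0.5598459656827302), np.float64(-0.21280139017712443))
(0.134, -0.127) (np.float64(0.6410065430153989), np.float64(-0.27295087635138787))
(0.134, -0.053) (np.float64(0.6602306650233685), np.float64(-0.20149156532040532))
(0.146, -0.09) (np.float64(0.6622066004027862), np.float64(-0.24033864602637814))
```

Run:
```python
import numpy as np
psi=65.66; pos=np.array([.2265,.5009]); tgt=np.array([.519,.000]); 
D=(tgt-pos)/12
for k in range(16):
    a=np.radians(psi); X=np.array([np.cos(a),np.sin(a)]); Y=np.array([np.sin(a),-np.cos(a)])
    t=1.0 if k<13 else (.45 if k==13 else 0)
    d=D if k>=4 else D*0
    print(k+1,np.round([d@X/.05,d@Y/.05],2),-1 if k<3 else 0,t); psi-=6*t
```

```text
1 [0. 0.] -1 1.0
2 [0. 0.] -1 1.0
3 [0. 0.] -1 1.0
4 [0. 0.] 0 1.0
5 [-0.19  0.95] 0 1.0
6 [-0.09  0.96] 0 1.0
7 [0.01 0.97] 0 1.0
8 [0.11 0.96] 0 1.0
9 [0.21 0.94] 0 1.0
10 [0.31 0.92] 0 1.0
11 [0.4  0.88] 0 1.0
12 [0.49 0.83] 0 1.0
13 [0.58 0.78] 0 1.0
14 [0.65 0.71] 0 0.45
15 [0.69 0.68] 0 0
16 [0.69 0.68] 0 0
```

```bash
python3 -m inch '[[0,0,-1,1,-1],[0,0,-1,1,-1],[0,0,-1,1,-1],[0,0,0,1,-1],[-0.19,0.95,0,1,-1],[-0.09,0.96,0,1,-1],[0.01,0.97,0,1,-1],[0.11,0.96,0,1,-1]]' 20
```

```text
clock: 1.3
position: [0.3247, 0.3326, 0.3687]
orientation: [0.988, 0.152, 0.0, -0.0]
contact_force: [0.0, 0.2, -0.0]
finger_gap: 0.0175
```

```bash
python3 -m inch '[[0.21,0.94,0,1,-1],[0.31,0.92,0,1,-1],[0.4,0.88,0,1,-1],[0.49,0.83,0,1,-1],[0.58,0.78,0,1,-1],[0.65,0.71,0,0.45,-1],[0.69,0.68,0,0,-1],[0.69,0.68,0,0,-1]]'
```

```text
clock: 2.3
position: [0.5197, -0.0016, 0.3687]
orientation: [0.991, -0.131, 0.0, -0.0]
contact_force: [0.9, 1.9, 0.1]
finger_gap: 0.0003
```

```bash
python3 -m inch '[[0,0,0.8,0,-1],[0,0,0.9,0,-1],[0,0,0.9,0,-1],[0,0,0.9,0,-1],[0,0,0.9,0,-1],[0,0,0.7,0,-1],[0,0,0.3,0,-1],[0,0,0,0,-1]]'
python3 - <<'E'
from h import *
from bench import grab_frame,monitor
print(monitor.state()["position"],monitor.state()["contact_force"], R.from_quat(monitor.state()["orientation"]).as_matrix())
for n,roi in(("side",(200,120,310,260)),("top",(195,140,310,235))):
    f=grab_frame(n);x0,y0,x1,y1=roi
    o=np.array(f["xyz"]);P=monitor.state()["position"]
    q=R.from_quat(f["rotation"]).inv().apply(P-o);sx,sy=q[0]/-q[2],-q[1]/-q[2];g=1+f["k1"]*(sx*sx+sy*sy)
    print(n,"TCP px",f["cx"]+f["fx"]*sx*g,f["cy"]+f["fy"]*sy*g)
    cv2.imwrite(f"pics/{n}1.png",cv2.resize(f["frame"][y0:y1,x0:x1],None,fx=4,fy=4,interpolation=cv2.INTER_CUBIC))
E
```

```text
clock: 3.3
position: [0.519, -0.0001, 0.0985]
orientation: [0.991, -0.131, -0.0, 0.0]
contact_force: [0.5, 0.6, 0.5]
finger_gap: 0.0002
[ 5.19036940e-01 -1.12114328e-04  9.84990307e-02] [0.50013031 0.58637042 0.49528452] [[ 9.65740088e-01 -2.59509706e-01 -8.91099398e-04]
 [-2.59509760e-01 -9.65740483e-01  5.71501714e-05]
 [-8.75401788e-04  1.76056779e-04 -9.99999601e-01]]
side TCP px 241.8846987563788 164.99725470379198
top TCP px 222.2360519210403 196.12816145395783
```

View pics/side1.png

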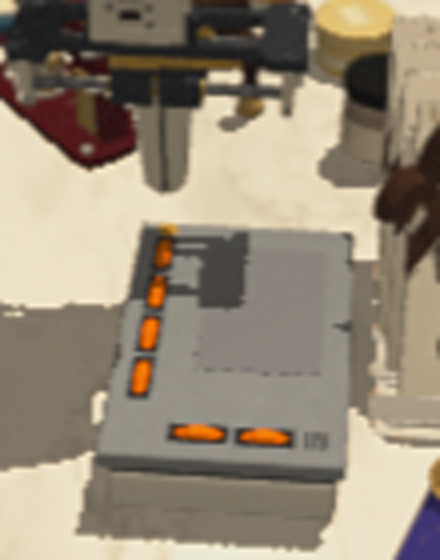

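View pics/top1.png

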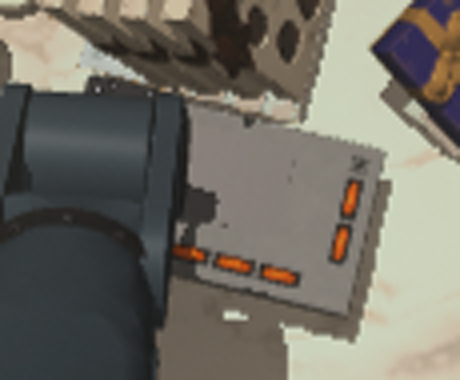

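The side view shows the tip at about (241,167.5), against 167.2 predicted for its front edge, so that view is good to about 1 mm. Now moving down over the dot.

```bash
python3 -m inch '[[0,0.05,0.2,0,-1],[0,0.05,0.2,0,-1],[0,0,0.15,0,-1],[0,0,0.1,0,-1],[0,0,0.04,0,-1],[0,0,0.02,0,-1],[0,0,0.02,0,-1],[0,0,0,0,-1]]'
python3 - <<'E'
from h import *
from bench import grab_frame
f=grab_frame("side");x0,y0,x1,y1=200,120,310,260
cv2.imwrite(f"pics/side2.png",cv2.resize(f["frame"][y0:y1,x0:x1],None,fx=4,fy=4,interpolation=cv2.INTER_CUBIC))
E
```

```text
clock: 4.4
position: [0.5178, -0.0049, 0.0622]
orientation: [0.991, -0.131, 0.0, -0.0]
contact_force: [1.1, 0.1, -0.2]
finger_gap: 0.0006
```

View pics/side2.png

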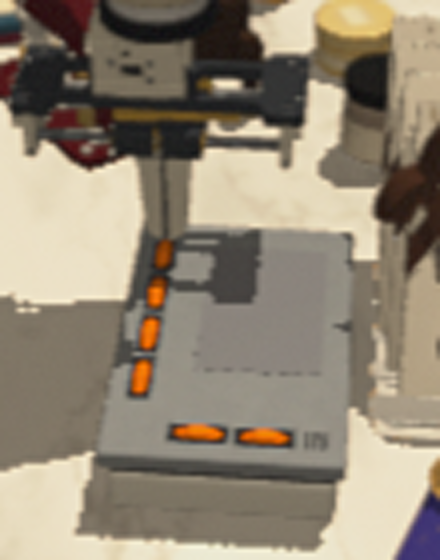

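The tip covers the dot and ends at the start of tab 1 (zoomed (165,236)). Next, a gentle descent to the lid.

```bash
python3 -m inch '[[0,0,0.01,0,-1],[0,0,0.01,0,-1],[0,0,0.01,0,-1],[0,0,0.01,0,-1],[0,0,0.01,0,-1],[0,0,0.01,0,-1],[0,0,0,0,-1],[0,0,0,0,-1]]'
```

```text
clock: 5.45
position: [0.5179, -0.0049, 0.0594]
orientation: [0.991, -0.131, 0.0, -0.0]
contact_force: [-0.3, 0.6, 5.2]
finger_gap: 0.0003
```

```bash
python3 -m inch '[[0,0,0.01,0,-1],[0,0,0.006,0,-1],[0,0.04,0,0,-1],[0,0.06,0,0,-1],[0,0.08,0,0,-1],[0,0.08,0,0,-1],[0,0.08,0,0,-1],[0,0.06,0,0,-1]]'
python3 - <<'E'
from h import *
from bench import grab_frame
f=grab_frame("side");x0,y0,x1,y1=200,120,310,260
cv2.imwrite(f"pics/side3.png",cv2.resize(f["frame"][y0:y1,x0:x1],None,fx=4,fy=4,interpolation=cv2.INTER_CUBIC))
E
```

```text
clock: 6.45
position: [0.5134, -0.0239, 0.0589]
orientation: [0.991, -0.131, 0.001, -0.0]
contact_force: [0.3, 5.7, 6.7]
finger_gap: 0.0003
```

View pics/side3.png

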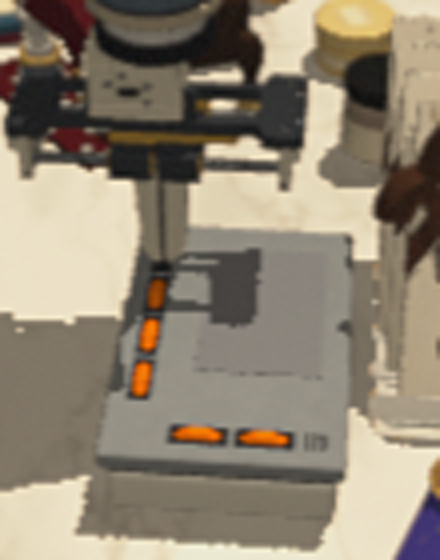

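```bash
cat > look.py <<'E'
import sys
from h import *
from bench import grab_frame
np.set_printoptions(precision=4,suppress=True)
f=grab_frame("side");x0,y0,x1,y1=200,120,310,260
cv2.imwrite(f"pics/{sys.argv[1]}.png",cv2.resize(f["frame"][y0:y1,x0:x1],None,fx=4,fy=4,interpolation=cv2.INTER_CUBIC))
for c,a in tabs(f,(220,165,300,260)):print(c,a)
E
python3 -m inch '[[0,0.08,0,0,-1],[0,0.08,0,0,-1],[0,0.08,0,0,-1],[0,0.08,0,0,-1],[0,0.08,0,0,-1],[0,0.08,0,0,-1],[0,0.08,0,0,-1],[0,0.08,0,0,-1]]'; python3 look.py side4
```

```text
clock: 7.5
position: [0.505, -0.0548, 0.0588]
orientation: [0.991, -0.131, 0.001, -0.0]
contact_force: [0.3, 5.5, 7.4]
finger_gap: 0.0003
[236.8824 203.5882] 17
[234.9412 213.9706] 34
[248.8529 228.0588] 34
[265.6364 229.1212] 33
```

View pics/side4.png

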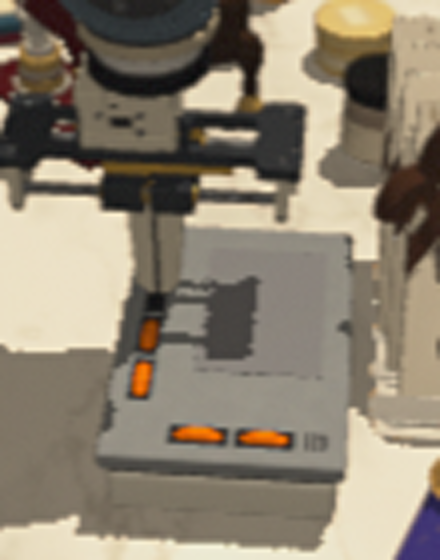

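```bash
python3 -m inch '[[0,0.08,0,0,-1],[0,0.08,0,0,-1],[0,0.08,0,0,-1],[0,0.08,0,0,-1],[0,0.08,0,0,-1],[0,0.08,0,0,-1],[0,0.08,0,0,-1],[0,0.08,0,0,-1]]'; python3 look.py side5
```

```text
clock: 8.55
position: [0.4966, -0.0855, 0.0588]
orientation: [0.991, -0.131, 0.001, -0.001]
contact_force: [1.9, 8.1, 5.9]
finger_gap: 0.0004
[236.9 203.3] 10
[234.6522 215.087 ] 23
[248.8529 228.0588] 34
[265.6364 229.1212] 33
```

```bash
python3 -m inch '[[0,0.08,0,0,-1],[0,0.08,0,0,-1],[0,0.08,0,0,-1],[0,0.08,0,0,-1],[0,0.08,0,0,-1],[0,0.08,0,0,-1],[0,0.08,0,0,-1],[0,0.08,0,0,-1]]'; python3 look.py side6
```

```text
clock: 9.6
position: [0.4883, -0.1166, 0.0588]
orientation: [0.991, -0.131, 0.001, -0.0]
contact_force: [1.3, 4.4, 7.7]
finger_gap: 0.0005
[234.7778 214.7222] 18
[248.7273 228.0909] 33
[265.6364 229.1212] 33
```

View pics/side6.png

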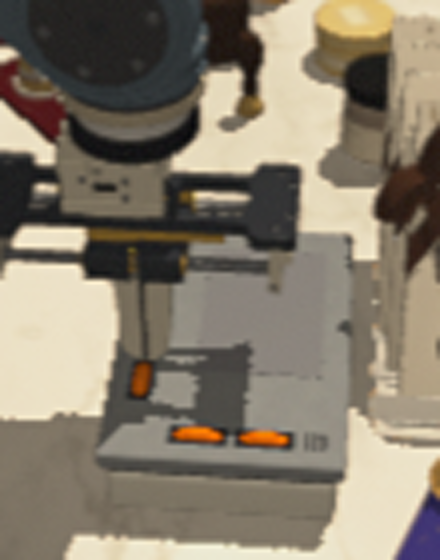

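```bash
python3 -m inch '[[0,0.08,0,0,-1],[0,0.08,0,0,-1],[0,0.08,0,0,-1],[0,0.08,0,0,-1],[0,0.08,0,0,-1],[0,0.08,0,0,-1],[0,0.08,0,0,-1],[0,0.08,0,0,-1]]'; python3 look.py side7
```

```text
clock: 10.65
position: [0.4799, -0.1475, 0.0587]
orientation: [0.991, -0.131, 0.001, -0.0]
contact_force: [1.9, 5.8, 7.2]
finger_gap: 0.0005
[248.3793 228.1379] 29
[265.6364 229.1212] 33
```

```bash
python3 -m inch '[[0,0.08,0,0,-1],[0,0.08,0,0,-1],[0,0.08,0,0,-1],[0,0.08,0,0,-1],[0,0.08,0,0,-1],[0,0.08,0,0,-1],[0,0.08,0,0,-1],[0,0.08,0,0,-1]]'; python3 look.py side8
```

```text
clock: 11.7
position: [0.4715, -0.1784, 0.0587]
orientation: [0.991, -0.131, 0.0, -0.0]
contact_force: [2.2, 5.7, 6.7]
finger_gap: 0.0002
[241.5556 177.3333] 9
[248.5357 228.1071] 28
[265.6364 229.1212] 33
```

View pics/side8.png

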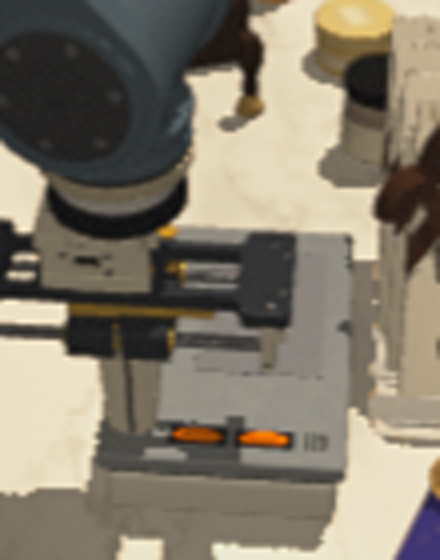

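```bash
python3 -m inch '[[0,0.08,0,0,-1],[0,0.08,0,0,-1],[0.01,0.05,0,0,-1],[0.04,0.02,0,0,-1],[0.06,0,0,0,-1],[0.06,0,0,0,-1],[0.04,0,0,0,-1],[0,0,0,0,-1]]'; python3 look.py side9;python3 - <<'E'
from h import *
from bench import grab_frame,monitor
f=grab_frame("side");o=np.array(f["xyz"]);S=monitor.state();P=S["position"];M=R.from_quat(S["orientation"]).as_matrix()
print(P,S["contact_force"])
for d in (0,-.0075,.0075):
    q=R.from_quat(f["rotation"]).inv().apply(P-M[:,1]*d-o);sx,sy=q[0]/-q[2],-q[1]/-q[2];g=1+f["k1"]*(sx*sx+sy*sy)
    print(d,((f["cx"]+f["fx"]*sx*g)-200)*4,(f["cy"]+f["fy"]*sy*g-120)*4)
E
```

```text
clock: 12.75
position: [0.4774, -0.1922, 0.0583]
orientation: [0.991, -0.131, -0.001, -0.0]
contact_force: [-5.2, 2.4, 8.1]
finger_gap: 0.0003
[249.0345 228.069 ] 29
[266.2812 229.3125] 32
[ 0.47743157 -0.19218432  0.05834657] [-4.94100562  1.45820928  8.42883475]
0 147.382479215805 433.94651909965626
-0.0075 145.82030441761856 443.2184886356031
0.0075 148.92555217019276 424.79031407524144
```

View pics/side9.png

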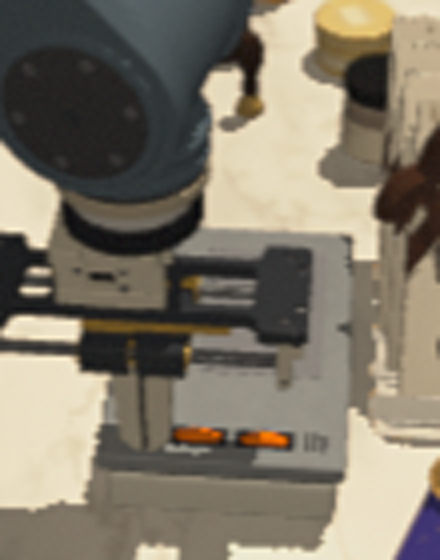

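```bash
cat > shift.py <<'E'
import cv2,numpy as np,sys
def c(n):return cv2.imread(f"pics/{n}.png",0)[380:520,290:362].astype(np.float32)
w=cv2.createHanningWindow((72,140),cv2.CV_32F)
for n in sys.argv[2:]:
    print(n,np.round(np.array(cv2.phaseCorrelate(c(sys.argv[1]),c(n),w)[0])/4,2),"px")
E
python3 shift.py side1 side2 side3 side4 side5 side6 side7 side8 side9
```

```text
side2 [-0.01  0.02] px
side3 [-0.01  0.04] px
side4 [0.   0.02] px
side5 [0.01 0.04] px
side6 [0.02 0.03] px
side7 [0.   0.02] px
side8 [ 0.01 -0.03] px
side9 [-0.02 -0.03] px
```

Run:
```python
import cv2,numpy as np
t=cv2.imread("pics/side1.png",0)
for n in(4,6,7,8,9):
    a=cv2.imread(f"pics/side{n}.png",0)
    o=[]
    for (y,x,h,w) in((425,296,36,40),(455,320,30,40),(225,330,25,30)):
        r=cv2.matchTemplate(a[y-12:y+h+12,x-12:x+w+12],t[y:y+h,x:x+w],cv2.TM_CCOEFF_NORMED)
        m=cv2.minMaxLoc(r);o.append((m[3][0]-12,m[3][1]-12,round(m[1],2)))
    print(n,o)
```

```text
4 [(0, 1, 0.98), (0, 1, 0.99), (-1, 1, 0.98)]
6 [(0, 1, 0.98), (0, 1, 0.99), (-1, 1, 0.98)]
7 [(0, 1, 0.98), (0, 1, 0.99), (-1, 1, 0.98)]
8 [(0, 1, 0.98), (0, 1, 0.99), (-1, 1, 0.98)]
9 [(0, 2, 0.97), (0, 1, 0.99), (-1, 2, 0.99)]
```

```bash
python3 -m inch '[[0.06,0,0,0,-1],[0.07,0,0,0,-1],[0.07,0,0,0,-1],[0.07,0,0,0,-1],[0.07,0,0,0,-1],[0.07,0,0,0,-1],[0.07,0,0,0,-1],[0.07,0,0,0,-1]]'; python3 look.py side10
```

```text
clock: 13.85
position: [0.5038, -0.1993, 0.0583]
orientation: [0.991, -0.131, -0.001, -0.0]
contact_force: [-6.4, 2.0, 9.2]
finger_gap: 0.0005
[265.1429 229.0714] 28
```

View pics/side10.png

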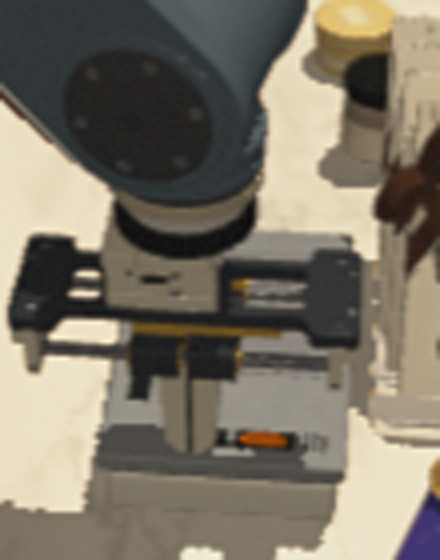

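```bash
python3 -m inch '[[0.07,0,-0.004,0,-1],[0.07,0,0,0,-1],[0.07,0,0,0,-1],[0.07,0,0,0,-1],[0.07,0,0,0,-1],[0.07,0,0,0,-1],[0.07,0,0,0,-1],[0.07,0,0,0,-1]]'; python3 look.py side11
```

```text
clock: 14.9
position: [0.5304, -0.2064, 0.0583]
orientation: [0.991, -0.131, -0.002, -0.001]
contact_force: [-7.8, 2.6, 8.8]
finger_gap: 0.0004
[267.5455 229.1818] 11
```

```bash
python3 -m inch '[[0.08,0,0,0,-1],[0.08,0,0,0,-1],[0.08,0,0,0,-1],[0.08,0,0,0,-1],[0.08,0,0,0,-1],[0.08,0,0,0,-1],[0.08,0,0,0,-1],[0.06,0,0,0,-1]]'; python3 look.py side12
```

```text
clock: 15.95
position: [0.561, -0.2147, 0.0585]
orientation: [0.991, -0.131, -0.001, -0.0]
contact_force: [-6.6, 1.6, 8.2]
finger_gap: 0.0005
[241.5 177.5] 8
```

View pics/side12.png

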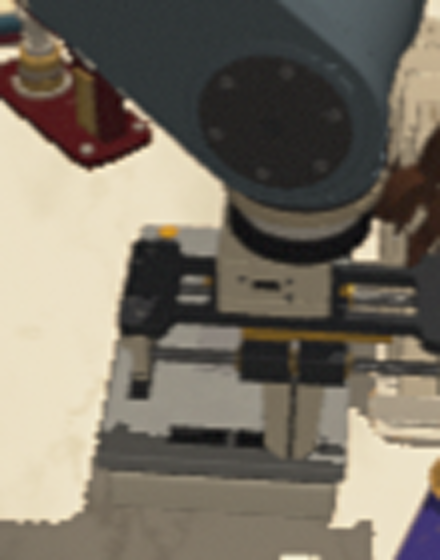

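```bash
python3 -m inch '[[0,0,-0.1,0,-1],[0,0,-0.5,0,-1],[0,0,-0.9,0,-1],[0,0,-0.9,0,-1],[0,0,-0.9,0,-1],[0,0,-0.9,0,-1],[0,0,-0.9,0,-1],[0,0,-0.2,0,-1]]'; python3 look.py side13
```

```text
clock: 17.0
position: [0.5625, -0.2153, 0.3265]
orientation: [0.991, -0.131, 0.002, 0.001]
contact_force: [0.1, 0.3, -0.1]
finger_gap: 0.0002
[241.3333 177.1111] 9
```

```bash
python3 -m inch '[[-1,0,0,0,-1],[-1,0,0,0,-1],[-1,0,0,0,-1],[-1,0,0,0,-1],[0,0,0,0,-1],[0,0,0,0,-1],[0,0,0,0,-1],[0,0,0,0,-1]]'; python3 look.py side14; python3 -c "
from bench import grab_frame
import cv2
f=grab_frame('top')['frame'];cv2.imwrite('pics/top2.png',f)
f=grab_frame('side')['frame'];cv2.imwrite('pics/sidefull.png',f)"
```

```text
clock: 18.05
position: [0.3691, -0.1632, 0.3231]
orientation: [0.991, -0.131, -0.0, -0.0]
contact_force: [-0.8, -0.7, 0.7]
finger_gap: 0.0004
[241.5 177.2] 10
```

View pics/side14.png

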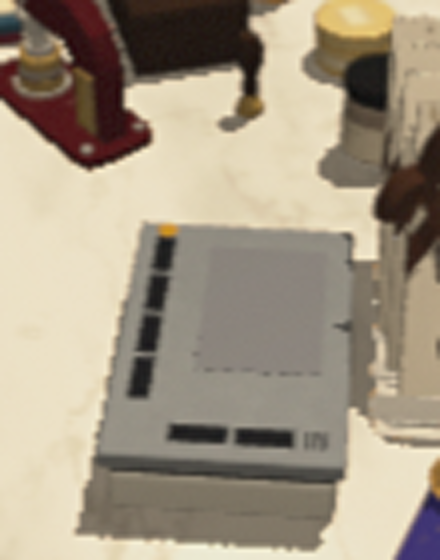

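View pics/sidefull.png

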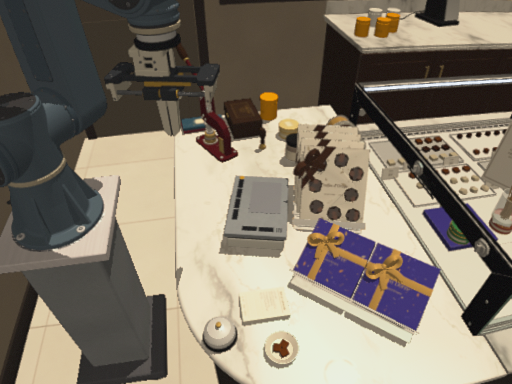

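All six slots are now fully black with no orange showing, and the box corners and bystanders sit where they did at the start.

Run:
```python
from bench import robot
print(robot.finish_job())
```

```text
the job is handed in; nothing more can be done
None
```

I sealed the box and handed the job in at about 18 s of robot time. With the fingers shut, I touched down on the brass dot and made one unbroken pass over tabs 1–4, round the corner and over tabs 5–6 to the vent. I lifted only after tab 6 was down.

- **Tabs:** the last side picture shows no orange at any of the six slots, only black, so all six look flush. I had no direct reading of how far each tab went down.
- **Force:** the readings I took during the pass showed 5–9 N down on the lid and up to about 8 N sideways.
- **Box and other items:** at full size, box features matched their starting place to about half a pixel. That was checked up to the corner; after that I compared by eye. I saw no change in the bystanders in the last side picture, and at the end the arm was well clear of everything.
- **Disagreement:** the two cameras put the box about 5 mm apart in y. I used a value between them and checked the tip against the tabs in the side view as it moved.

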